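# Find the full nib tin by heft

### The job

The three identical closed nib tins for the class are in the stock box under its sprung lid, and only one of them is full. Pull the brass bolt knob on the front of the box out to its stop so that the lid springs open, then heft the tins to find the heaviest, standing the lighter two upright in the box's wells. Finish while holding the heaviest tin up in the gripper, still and upright, with its underside at least 25 cm above the table top; leave the lid open, never tip a tin over and leave the other things on the table where they are.

Things in the scene. Friction and masses are not known exactly. Their poses are not given: they have to be found in the camera images.
- stock_box: fixed dark-wood box, 132 mm deep (x) by 260 mm wide (y), rim 44 mm high, 90 mm with the lid shut; origin under its centre, on the table; x points from its front (bolt side) to its hinged back, y to its left, z up. A pale tray inside (top 30 mm above the table) has three wells for the tins in a row along y
- well_left (a point): centre of the floor of the left well (x = -6, y = +84 mm in the box frame), a round hole 67 mm wide, its floor 15 mm above the table; a tin standing in it has its top 81 mm above the table, the upper 37 mm clear of the rim
- well_mid (a point): the same for the middle well (y = 0)
- well_right (a point): the same for the right well (y = -84 mm)
- lid (a joint): deep lid (46 mm high) hinged along the back rim: 0 shut, 1.95 rad fully open at its stop, where it stands upright, leaning back, all of it 70 mm or more behind the wells' centres. Its spring swings it open by itself in about 1 s once the bolt is out, and keeps it open
- lid_front (a point): middle of the lid's top front edge: 66 mm in front of the box origin and 90 mm high while shut
- bolt (a joint): travel of the spring bolt that locks the lid: 0 home, 0.016 m fully out at its stop; it slides along the box's own -x, out of the front. Its spring pulls it home with 3.6 N at 0 and 8.4 N at the stop; the lid comes free at about 0.012 m. Let go, it springs home; it need not stay out once the lid has risen
- bolt_knob (a point): middle of the grip of the bolt's brass knob, a cylinder 22 mm in diameter and 28 mm long along the box's x axis with a thin flange, 28 mm across, at its outer (-x) end; in the middle of the front, 112 mm in front of the box origin and 34 mm above the table (at 0 travel); free space above it and 55 mm on either side
- tin_a: one of three identical-looking closed metal tins, 57 mm across, 66 mm high; origin at the centre of its underside, z up its axis. It starts upright in one of the box's wells, which one varies, hidden until the lid is open. The tins differ only in their contents (0.15 to 0.63 kg in all); the heaviest is at least 0.15 kg heavier than either other
- tin_b: one of three identical-looking closed metal tins, 57 mm across, 66 mm high; origin at the centre of its underside, z up its axis. It starts upright in one of the box's wells, which one varies, hidden until the lid is open. The tins differ only in their contents (0.15 to 0.63 kg in all); the heaviest is at least 0.15 kg heavier than either other
- tin_c: one of three identical-looking closed metal tins, 57 mm across, 66 mm high; origin at the centre of its underside, z up its axis. It starts upright in one of the box's wells, which one varies, hidden until the lid is open. The tins differ only in their contents (0.15 to 0.63 kg in all); the heaviest is at least 0.15 kg heavier than either other
- eraser: bystander: eraser in a paper sleeve, 23 x 58 x 13 mm, on the table in front of the box, to the right of the bolt; origin under its centre
- wax_stick: bystander: red sealing-wax stick, 11 x 85 x 11 mm, on the table in front of the box, farther right; origin under its centre
- ink_jar: bystander: closed ink jar with black cap, 46 x 46 x 35 mm, front right of the box; origin under its centre
- rinse_jar: bystander: glass rinse jar, 65 x 65 x 81 mm, behind the right end of the box; origin under its centre
- nib_packet: bystander: flat kraft packet, 82 x 60 x 4 mm, back right, by the wooden seal stamp; origin under its centre
- bone_folder: bystander: flat bone folder, 22 x 147 x 4 mm, on the table behind the left end of the box; origin under its centre

How it is judged (in metres and radians):
On the way:
1. the bolt is pulled out to its stop (13.5 mm or more of its 16 mm travel) (value of joint bolt above 0.0135 m), for 0.1 s.
At the end, for the whole second after the job is handed in: The heaviest tin is in the fingers, still, within 11 degrees of upright, its underside over 25 cm above the table; the other two stand upright at rest in the box's wells, untouched, neither the heaviest (each presses on the box with under 4.8 N); the lid is open (over 1.5 rad) (value of joint lid above 1.5 rad and ((height (world z) of tin_a above 0.25 m and angle between tin_a's own z axis and vertical below 0.2 rad and contact force between the fingers and tin_a above 2 N and linear speed of tin_a below 0.05 m/s and contact force between each of tin_b, tin_c and stock_box below 4.8 N and z of each of tin_b, tin_c in the frame of stock_box below 0.02 m and angle between each of tin_b, tin_c's own z axis and vertical below 0.1 rad and linear speed of each of tin_b, tin_c below 0.03 m/s and contact force between each of the arm, the fingers and tin_b below 0.1 N and x of tin_b in the frame of stock_box between -0.026 and 0.014 m and y of tin_b in the frame of stock_box between -0.1 and 0.1 m and contact force between each of the arm, the fingers and tin_c below 0.1 N and x of tin_c in the frame of stock_box between -0.026 and 0.014 m and y of tin_c in the frame of stock_box between -0.1 and 0.1 m) or (height (world z) of tin_b above 0.25 m and angle between tin_b's own z axis and vertical below 0.2 rad and contact force between the fingers and tin_b above 2 N and linear speed of tin_b below 0.05 m/s and contact force between each of tin_a, tin_c and stock_box below 4.8 N and z of each of tin_a, tin_c in the frame of stock_box below 0.02 m and angle between each of tin_a, tin_c's own z axis and vertical below 0.1 rad and linear speed of each of tin_a, tin_c below 0.03 m/s and contact force between each of the arm, the fingers and tin_a below 0.1 N and x of tin_a in the frame of stock_box between -0.026 and 0.014 m and y of tin_a in the frame of stock_box between -0.1 and 0.1 m and contact force between each of the arm, the fingers and tin_c below 0.1 N and x of tin_c in the frame of stock_box between -0.026 and 0.014 m and y of tin_c in the frame of stock_box between -0.1 and 0.1 m) or (height (world z) of tin_c above 0.25 m and angle between tin_c's own z axis and vertical below 0.2 rad and contact force between the fingers and tin_c above 2 N and linear speed of tin_c below 0.05 m/s and contact force between each of tin_a, tin_b and stock_box below 4.8 N and z of each of tin_a, tin_b in the frame of stock_box below 0.02 m and angle between each of tin_a, tin_b's own z axis and vertical below 0.1 rad and linear speed of each of tin_a, tin_b below 0.03 m/s and contact force between each of the arm, the fingers and tin_a below 0.1 N and x of tin_a in the frame of stock_box between -0.026 and 0.014 m and y of tin_a in the frame of stock_box between -0.1 and 0.1 m and contact force between each of the arm, the fingers and tin_b below 0.1 N and x of tin_b in the frame of stock_box between -0.026 and 0.014 m and y of tin_b in the frame of stock_box between -0.1 and 0.1 m))); the arm keeps its last pose, push and grip.
It fails at once if a tin is tipped over (leans more than 45 degrees) (angle between any of tin_a, tin_b, tin_c's own z axis and vertical above 0.785 rad).
It fails at once if one of the other things on the table is pushed more than 3 cm (distance of any of eraser, wax_stick, ink_jar, rinse_jar, nib_packet, bone_folder from where it was at the start of the episode above 0.03 m).
It also fails if it takes over 72 s, if anything falls off the work surface, if the arm or the gripper's body presses on something with over 40 N, if the wrist force passes 120 N, or if a joint passes its speed limit or range.

### The arm

A 6-joint arm with a two-finger parallel gripper is mounted at the origin on a cart in front of the work surface, level with it; the furniture and walls round the work are solid. World frame = base frame: x ahead of the robot, y to its left, z up, the work surface at z = 0. Lengths are in mm, angles in rad, forces in N, time in s.
With the tool pointing down it reaches from about 300 to 775 mm from the base axis. Payload 14.6 kg.
Tool frame: the origin (TCP) lies between the finger pads; the fingertips stand manip.tip_reach ahead of it and the grasp point (between the pads) lies 5 mm behind it (manip.tip_reach is the distance from the TCP to the fingertips, in mm); z points along the fingers, y is the line along which they close (so a half turn about z gives the same grasp; the last joint's range is limited). The gripper opens to 94 mm and grips with 3 to 60 N. Pads are 16 mm wide; open, the fingers measure 119 mm over their backs; the gripper's body (75 mm by 177 mm) begins 78 mm behind the grasp point.
Start: joints at [-1.173, 0.3, 1.521, -0, 1.321, -0.067], TCP at [246.526, -491.644, 219.446] pointing down, gripper open.
Joint ranges: [-3.03, 3.03], [-0.79, 2.21], [0.23, 2.52], [-1.04, 4.18], [0, 3.07], [-2.55, 2.55]. Speed limits (rad/s): [2.22, 2.22, 2.57, 3.14, 3.14, 3.14].

### API

Orientations are given as [roll, pitch, yaw] about the fixed x, y, z axes, in that order (R = Rz(yaw) Ry(pitch) Rx(roll)).
In Python, from cell import manip gives the robot as it stands. The module is installed in compiled form; this text tells all that it offers.
- The arm moves only by the shell command python3 -m creep 'ROWS' [FORCE]. ROWS is JSON, a list of rows, each a list of 3 entries, a list of its own where there are three numbers: the opening, from -1 (shut) to 1 (fully open), then the shift along the tool's x, y, z in cm, then the turn about the tool's z in units of 5 degrees (1.0 is 5 degrees). In form: [[grip, [tx, ty, tz], roll], ...]. A call has 1 to 12 rows; each row is the pose to reach, as a shift and turn from the pose commanded when the call began, along the tool's axes at that moment; what a row does not reach only later rows make up. A row lasts 1/10 s, in which the tool goes at most 50 mm and 8.59 degrees, less where a joint would pass 70% of its speed; a pose out of reach is approached as far as the arm can. A call with a gripper value outside its range is refused whole. The fingers move at their own pace and stop on an object; FORCE is the grip in N (left out, the last holds). Time passes only in rows, so rows that repeat a pose let the fingers close. It gives the time, the measured TCP pose, the force, the opening and the grip force at its end, in the units of the state.
- manip.read_state(): the state, without advancing time (a new reading comes with each control period).
- manip.camera(name): name is "scene" or "top" or "wrist"; returns the picture (480x640x3 uint8, red, green, blue); there is no depth.
- manip.camera_params(name): a dict with "fovy" (degrees; the focal length in pixels is half the picture's height over the tangent of half this angle, whatever the lens; pixels are square), "cx", "cy" (the principal point, pixels), "origin" and "attitude" of the camera in the world. Camera axes: x right, y down, z forward; pixel columns grow to the right and rows downward; lengths in mm; the calibration is good to about 2 mm. A picture is of the moment at which its call begins: read the wrist's pose just before it. camera_params takes no time and is no camera call; for the wrist camera it gives the pose at the moment of the call.
- manip.sign_off(): hands the job in; it is judged then, once.
The state is a dict: "clock": time; "joints": joint angles; "qd": joint speeds; "effort": joint torques, N m; "eef_pos": TCP position; "eef_rot": TCP orientation; "wrist_force": force on the tool from outside, world axes, zero at the start; "moment": the same for the moment, N m; "finger_gap": finger opening in mm; "finger_force": force on a finger pad.
Only numpy, scipy, OpenCV 4.12 (cv2) and the standard library are available. Lean on these libraries where they do the work, as an engineer would, in place of code of your own. Each camera call takes 0.05 s, during which the arm holds its last target. There are 200 camera calls.

## Working session

There is one attempt and no reset: what is moved stays moved. The work goes in short steps, Python scripts to look and compute and a shell command to move; the robot and the scene stay as the last step left them, time stands still between calls to the robot, and variables do not carry over. Pictures are saved under pics/ and viewed, at most 10 in all, crops included, and the job is handed in when it is done.

```bash
mkdir -p pics
python3 - <<'E'
from cell import manip
import cv2
print(manip.read_state(), manip.tip_reach)
for n in("scene","top","wrist"): print(n,manip.camera_params(n))
for n in("scene","top"): cv2.imwrite(f"pics/{n}0.png",manip.camera(n)[:,:,::-1])
E
```

```text
{'clock': 0.0, 'joints': array([-1.17256174e+00,  3.00459732e-01,  1.52157942e+00, -2.11265698e-06,
        1.32072214e+00, -6.66358153e-02]), 'qd': array([-0.00071531,  0.00072751,  0.00033491, -0.00131298,  0.00025537,
        0.00045514]), 'effort': array([-1.46922888e-03, -5.31807911e+01, -3.52732265e+01,  7.07803736e-02,
        2.43907532e-02, -9.39868983e-05]), 'eef_pos': array([ 246.45019432, -491.41142554,  218.89326807]), 'eef_rot': array([-3.14042647e+00, -7.57739208e-05,  4.64870881e-01]), 'wrist_force': array([ 0.33343519,  0.28596079, -0.18832596]), 'moment': array([-0.03538691,  0.01785259, -0.00130069]), 'finger_force': 0.0, 'finger_gap': 94.20045058305531} 14.0
scene {'fovy': 54.515712142493825, 'cx': 321.9762103179503, 'cy': 238.00647094508997, 'origin': array([188.84608247, 696.85038461, 668.17746063]), 'attitude': array([-2.31646273, -0.01911818, -2.48700074])}
top {'fovy': 52.94544776506636, 'cx': 319.69045380257086, 'cy': 235.02711459649822, 'origin': array([ 400.21143197,  199.13324111, 1010.30116688]), 'attitude': array([-2.97536216,  0.01285883, -1.59116663])}
wrist {'fovy': 61.94412292725964, 'cx': 313.4510239956535, 'cy': 236.30663852753, 'origin': array([ 307.86686036, -459.56719076,  383.81504403]), 'attitude': array([ 2.89722612e+00,  1.34080199e-03, -1.10619898e+00])}
```

View pics/top0.png

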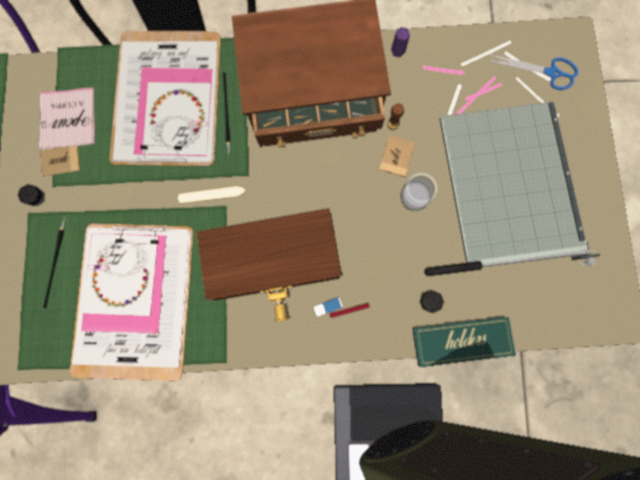

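View pics/scene0.png

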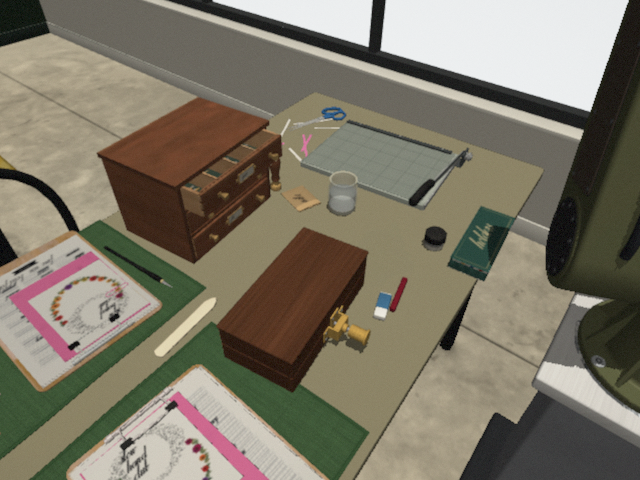

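Top view: lid corners about (198,232), (329,209), (341,275), (206,299), knob about (281,305). Scene view: lid corners about (306,230), (367,251), (292,361), (222,326), knob about (355,332).

```bash
cat > h.py <<'E'
from cell import manip
import numpy as np
from scipy.spatial.transform import Rotation as R
from scipy.optimize import least_squares
def cam(n):
    p=manip.camera_params(n); return p, R.from_euler('xyz',p['attitude']).as_matrix(), 240/np.tan(np.radians(p['fovy']/2))
def proj(c,P):
    p,A,f=c; q=(np.atleast_2d(P)-p['origin'])@A; return q[:,:2]/q[:,2:]*f+[p['cx'],p['cy']]
def ray(c,uv,z):
    p,A,f=c; d=A@np.r_[(np.array(uv)-[p['cx'],p['cy']])/f,1]; return p['origin']+d*(z-p['origin'][2])/d[2]
def b2w(b,P):
    P=np.atleast_2d(P); c,s=np.cos(b[2]),np.sin(b[2]); return np.c_[b[0]+c*P[:,0]-s*P[:,1],b[1]+s*P[:,0]+c*P[:,1],P[:,2]]
E
python3 - <<'E'
from h import *
P=np.array([[66,130,90],[66,-130,90],[-66,-130,90],[-66,130,90]])
t,s=cam('top'),cam('scene')
ut=np.array([[198,232],[329,209],[341,275],[206,299]]); us=np.array([[222,326],[306,230],[367,251],[292,361]])
# scene ordering: find correspondences by fit
for name,ids in(("a",[0,1,2,3]),):
    f=lambda b:np.r_[(proj(t,b2w(b,P))-ut).ravel(),(proj(s,b2w(b,P))-us).ravel()]
    r=least_squares(f,[450,150,0.1],x_scale=[100,100,.1]); print(r.x,r.fun.reshape(-1,2).round(1))
b=r.x; print(ray(t,[281,305],34),b2w(b,[[-112,0,34]]),proj(t,b2w(b,[[-112,0,34],[-126,0,34]])),proj(s,b2w(b,[[-112,0,34],[-126,0,34]])))
st=manip.read_state();k=b2w(b,[[-112,0,34]])[0]
Rt=R.from_euler('xyz',st['eef_rot']).as_matrix(); print(Rt.T@(k-st['eef_pos']),np.degrees(b[2]),np.degrees(st['eef_rot']))
E
```

```text
[5.20309249e+02 3.06749835e+02 1.55696033e-01] [[-0.6  0.4]
 [ 0.   0.2]
 [ 0.4  0.7]
 [ 0.7  0.8]
 [-3.5 -1. ]
 [-1.2 -3.4]
 [ 1.9 -0. ]
 [ 1.2  1.3]]
[423.59758376 288.90617972  34.        ] [[409.6640192  289.38224705  34.        ]] [[280.8116892  312.03217208]
 [281.94564807 319.01844331]] [[358.86699572 332.89325485]
 [366.60541713 336.36720432]]
[ 495.91708466 -624.6666802   185.59219736] 8.92072559246431 [-1.79944613e+02 -2.13100105e-03  2.66311574e+01]
```

```bash
python3 -m creep '[[0.2,[49.6,-62.5,2],3.54],[0.2,[49.6,-62.5,2],3.54],[0.2,[49.6,-62.5,2],3.54],[0.2,[49.6,-62.5,2],3.54],[0.2,[49.6,-62.5,2],3.54],[0.2,[49.6,-62.5,2],3.54],[0.2,[49.6,-62.5,2],3.54],[0.2,[49.6,-62.5,2],3.54],[0.2,[49.6,-62.5,2],3.54],[0.2,[49.6,-62.5,2],3.54],[0.2,[49.6,-62.5,2],3.54],[0.2,[49.6,-62.5,2],3.54]]' 40
cat >> h.py <<'E'
B=np.array([520.31,306.75,0.1557])
def go(k,yaw,b=B):
    st=manip.read_state(); Rt=R.from_euler('xyz',st['eef_rot']).as_matrix()
    k=b2w(b,k)[0]; dy=(st['eef_rot'][2]-yaw+np.pi)%(2*np.pi)-np.pi
    print('t',st['clock'],'pos',st['eef_pos'].round(1),'shift cm',((Rt.T@(k-st['eef_pos']))/10).round(2),'roll',(np.degrees(dy)/5).round(2),'j',st['joints'].round(2),'gap',round(st['finger_gap'],1),'F',st['wrist_force'].round(2))
E
python3 -c "
from h import *
go([-112,0,180],B[2])"
```

```text
clock: 1.3
eef_pos: [369.0, 97.7, 204.5]
eef_rot: [3.142, -0.001, 0.156]
wrist_force: [2.2, -0.2, 0.6]
finger_gap: 56.3
finger_force: 0.0
t 1.3 pos [369.   97.7 204.5] shift cm [  6.99 -18.3    2.45] roll 0.0 j [ 0.16 -0.07  1.97 -0.    1.24  1.58] gap 56.3 F [ 2.15 -0.21  0.62]
```

```bash
python3 -m creep '[[0.2,[7,-18.3,2.4],0],[0.2,[7,-18.3,2.4],0],[0.2,[7,-18.3,2.4],0],[0.2,[7,-18.3,2.4],0],[0.2,[7,-18.3,2.4],0],[0.2,[7,-18.3,2.4],0],[0.2,[7,-18.3,2.4],0]]'
python3 - <<'E'
from h import *
import cv2
go([-112,0,180],B[2]); c=cam('wrist'); im=manip.camera('wrist'); 
print(proj(c,b2w(B,[[-112,0,34],[-126,0,48],[-98,0,34],[-66,130,90],[-66,-130,90],[-66,0,90]])).round(1))
cv2.imwrite('pics/w1.png',im[:,:,::-1])
E
```

```text
clock: 2.0
eef_pos: [409.9, 286.3, 180.5]
eef_rot: [3.141, 0.0, 0.155]
wrist_force: [0.2, -0.3, -0.4]
finger_gap: 56.4
finger_force: 0.0
t 2.0 pos [409.9 286.3 180.5] shift cm [ 0.03 -0.31  0.05] roll -0.0 j [ 0.54  0.23  1.71 -0.    1.21  1.95] gap 56.4 F [ 0.19 -0.32 -0.38]
[[310.7 225.2]
 [310.7 246.9]
 [310.7 207.9]
 [104.8 173.4]
 [515.3 173.2]
 [310.  173.3]]
```

View pics/w1.png

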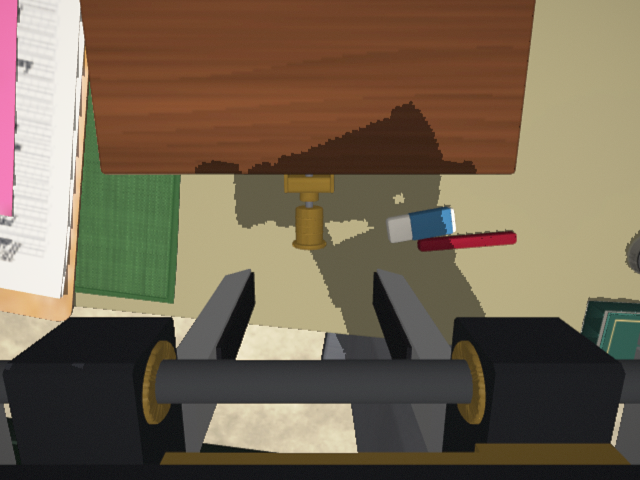

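Lid corners at (103,173) and (516,173) and knob at (309,225) match the predicted pixels to within 2 px. Descending on the knob.

```bash
python3 -m creep '[[0.2,[0,-0.3,4],0],[0.2,[0,-0.3,8],0],[0.2,[0,-0.3,11],0],[0.2,[0,-0.3,13],0],[0.2,[0,-0.3,15.1],0],[0.2,[0,-0.3,15.1],0],[0.2,[0,-0.3,15.1],0]]'
python3 -c "
from h import *
go([-112,0,29],B[2])"
```

```text
clock: 2.75
eef_pos: [409.9, 289.6, 30.3]
eef_rot: [-3.141, -0.0, 0.155]
wrist_force: [-0.9, 0.2, 0.4]
finger_gap: 56.4
finger_force: 0.0
t 2.75 pos [409.9 289.6  30.3] shift cm [-0.03  0.02  0.13] roll -0.01 j [ 0.54  0.44  1.82 -0.    0.88  1.96] gap 56.4 F [-0.87  0.25  0.35]
```

Close, then pull along −x (tool x), holding at the stop.

```bash
python3 -m creep '[[-1,[0,0,0],0],[-1,[0,0,0],0],[-1,[0,0,0],0],[-1,[0,0,0],0],[-1,[0,0,0],0],[-1,[0,0,0],0]]' 40
python3 -m creep '[[-1,[-0.4,0,0],0],[-1,[-0.8,0,0],0],[-1,[-1.2,0,0],0],[-1,[-1.5,0,0],0],[-1,[-1.7,0,0],0],[-1,[-1.7,0,0],0],[-1,[-1.7,0,0],0],[-1,[-1.7,0,0],0]]'
python3 -c "
from h import *
go([-128,0,29],B[2])"
```

```text
clock: 3.35
eef_pos: [409.6, 290.0, 29.6]
eef_rot: [3.141, -0.0, 0.156]
wrist_force: [-0.1, -2.6, 3.8]
finger_gap: 20.6
finger_force: 40.0
clock: 4.15
eef_pos: [393.7, 287.5, 29.7]
eef_rot: [-3.141, -0.003, 0.156]
wrist_force: [9.1, -2.2, -2.9]
finger_gap: 21.1
finger_force: 40.0
t 4.15 pos [393.7 287.5  29.7] shift cm [0.   0.06 0.07] roll 0.0 j [ 0.56  0.42  1.86 -0.    0.86  1.97] gap 21.1 F [ 9.13 -2.22 -2.9 ]
```

```bash
python3 -m creep '[[-1,[-0.1,0,0],0],[-1,[-0.1,0,0],0],[-1,[-0.1,0,0],0],[-1,[-0.1,0,0],0],[-1,[-0.1,0,0],0],[-1,[-0.1,0,0],0],[-1,[-0.1,0,0],0],[-1,[-0.1,0,0],0]]'
python3 -c "
from h import *
import cv2
go([-128,0,29],B[2])
cv2.imwrite('pics/s2.png',manip.camera('scene')[:,:,::-1])"
```

```text
clock: 4.95
eef_pos: [393.6, 287.5, 29.7]
eef_rot: [-3.141, -0.005, 0.156]
wrist_force: [15.9, -0.5, -7.2]
finger_gap: 20.9
finger_force: 40.0
t 4.95 pos [393.6 287.5  29.7] shift cm [0.02 0.07 0.07] roll 0.0 j [ 0.56  0.42  1.86 -0.    0.86  1.97] gap 20.9 F [15.87 -0.51 -7.17]
```

View pics/s2.png

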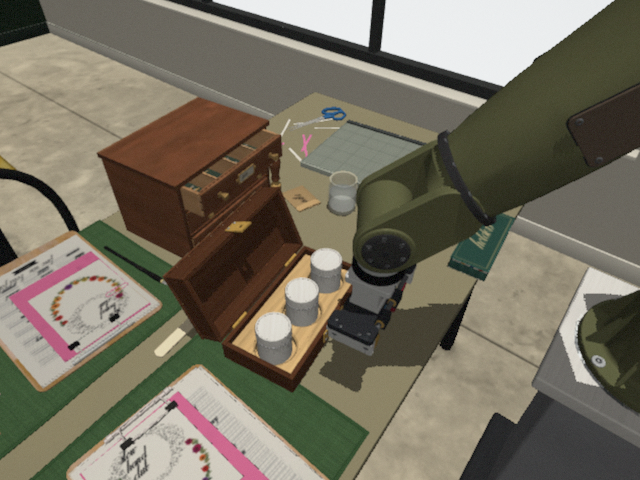

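Lid stands open; three tins visible at about (273,335), (302,300), (326,270). Stop reached (no further motion, force rising). Release and rise.

```bash
python3 -m creep '[[-1,[0.1,0,0],0],[0.2,[0.1,0,0],0],[0.2,[0.1,0,0],0],[0.2,[0.1,0,0],0],[0.2,[0.1,0,0],0],[0.4,[0.1,0,-4],0],[0.6,[0.1,0,-8],0],[0.6,[0.1,0,-12],0],[0.6,[0.1,0,-16],0],[0.6,[0.1,0,-19],0],[0.6,[0.1,0,-19],0],[0.6,[0.1,0,-19],0]]'
python3 -c "
from h import *
go([-6,84,200],B[2]+np.pi/2)
go([-6,0,200],B[2]+np.pi/2)"
```

```text
clock: 6.2
eef_pos: [392.5, 287.4, 219.2]
eef_rot: [-3.141, -0.0, 0.156]
wrist_force: [-0.3, 0.1, -0.5]
finger_gap: 75.2
finger_force: 0.0
t 6.2 pos [392.5 287.4 219.2] shift cm [12.33 -8.32  1.92] roll -18.0 j [0.56 0.16 1.7  0.   1.29 1.97] gap 75.2 F [-0.33  0.14 -0.45]
t 6.2 pos [392.5 287.4 219.2] shift cm [12.32  0.08  1.92] roll -18.0 j [0.56 0.16 1.7  0.   1.29 1.97] gap 75.2 F [-0.33  0.14 -0.45]
```

```bash
python3 -m creep '[[0.6,[2,-2,0],-1.6],[0.6,[5,-4,0],-3.2],[0.6,[8,-6,0],-4.8],[0.6,[11,-8.3,0],-6.4],[0.6,[12.3,-8.3,0],-8],[0.6,[12.3,-8.3,0],-9.6],[0.6,[12.3,-8.3,0],-11.2],[0.6,[12.3,-8.3,0],-12.8],[0.6,[12.3,-8.3,0],-14.4],[0.6,[12.3,-8.3,0],-16],[0.6,[12.3,-8.3,0],-17.6],[0.6,[12.3,-8.3,0],-18]]'
python3 - <<'E'
from h import *
import cv2
go([-6,84,60],B[2]+np.pi/2)
c=cam('wrist'); im=manip.camera('wrist'); cv2.imwrite('pics/w3.png',im[:,:,::-1])
print(proj(c,b2w(B,[[-6,84,81],[-6,0,81],[-6,-84,81]])).round(1))
E
```

```text
clock: 7.4
eef_pos: [500.8, 388.3, 217.2]
eef_rot: [-3.139, 0.001, 1.732]
wrist_force: [0.4, -0.4, 0.1]
finger_gap: 75.1
finger_force: 0.0
t 7.4 pos [500.8 388.3 217.2] shift cm [ 0.06  0.1  15.72] roll 0.06 j [0.6  0.49 1.26 0.   1.39 0.44] gap 75.1 F [ 0.43 -0.43  0.13]
[[316.1 230.2]
 [315.4 329.5]
 [314.8 417.2]]
```

View pics/w3.png

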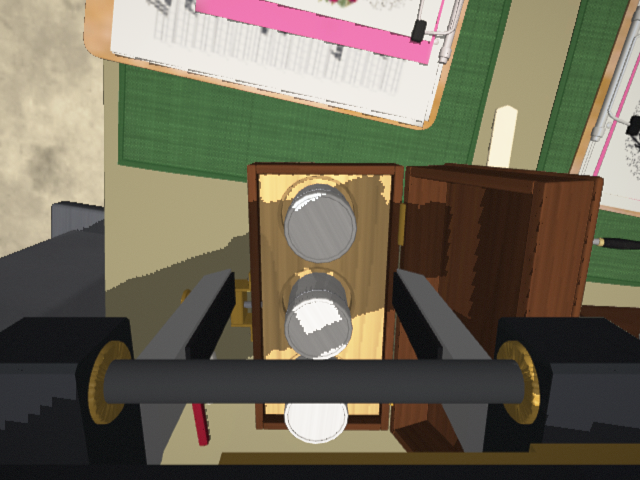

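Left tin top at about (320,228), middle (319,328): ~4 px (3 mm) toward the back from nominal. Descend with a 4 mm correction.

```bash
python3 -m creep '[[0.6,[0.1,0.4,4],0],[0.6,[0.1,0.4,8],0],[0.6,[0.1,0.4,11],0],[0.6,[0.1,0.4,13],0],[0.6,[0.1,0.4,14.8],0],[0.6,[0.1,0.4,15.6],0],[0.6,[0.1,0.4,15.6],0],[-1,[0.1,0.4,15.6],0],[-1,[0.1,0.4,15.6],0],[-1,[0.1,0.4,15.6],0],[-1,[0.1,0.4,15.6],0],[-1,[0.1,0.4,15.6],0]]' 30
python3 -m creep '[[-1,[0,0,-1],0],[-1,[0,0,-2.5],0],[-1,[0,0,-4],0],[-1,[0,0,-5],0],[-1,[0,0,-6],0],[-1,[0,0,-6],0],[-1,[0,0,-6],0],[-1,[0,0,-6],0],[-1,[0,0,-6],0],[-1,[0,0,-6],0]]'
python3 -m creep '[[-1,[0,0,0],0],[-1,[0,0,0],0]]'
python3 -m creep '[[-1,[0,0,0],0],[-1,[0,0,0],0]]'
python3 -m creep '[[-1,[0,0,0],0],[-1,[0,0,0],0]]'
```

```text
clock: 8.65
eef_pos: [505.4, 390.4, 64.3]
eef_rot: [3.141, -0.001, 1.727]
wrist_force: [-0.7, -0.6, 6.2]
finger_gap: 56.2
finger_force: 30.0
clock: 9.65
eef_pos: [505.0, 390.1, 123.0]
eef_rot: [-3.141, 0.0, 1.727]
wrist_force: [-0.1, 0.6, -7.3]
finger_gap: 56.5
finger_force: 30.0
clock: 9.85
eef_pos: [505.1, 390.1, 123.3]
eef_rot: [-3.141, 0.0, 1.727]
wrist_force: [0.2, 0.0, -5.2]
finger_gap: 56.4
finger_force: 30.0
clock: 10.05
eef_pos: [505.2, 390.1, 123.4]
eef_rot: [3.142, -0.0, 1.727]
wrist_force: [-0.8, -0.9, -5.6]
finger_gap: 56.5
finger_force: 30.0
clock: 10.25
eef_pos: [505.1, 390.2, 123.4]
eef_rot: [3.142, -0.0, 1.727]
wrist_force: [0.4, 0.9, -5.9]
finger_gap: 56.8
finger_force: 30.0
```

```bash
for i in 1 2 3 4 5 6 7 8; do python3 -m creep '[[-1,[0,0,0],0]]' | grep wrist; done
```

```text
wrist_force: [-0.1, 0.3, -5.7]
wrist_force: [0.4, 0.0, -6.1]
wrist_force: [0.6, -0.8, -6.8]
wrist_force: [0.3, -0.4, -6.4]
wrist_force: [1.1, 0.4, -6.3]
wrist_force: [1.3, -0.3, -5.5]
wrist_force: [0.8, -0.4, -6.4]
wrist_force: [0.6, 0.3, -5.3]
```

Mean ≈ 6.0 N (0.61 kg), with empty-hand readings near 0. A heavier tin would have to weigh ≥ 0.76 kg, above the 0.63 kg maximum, so this is the heaviest. The other two are still in their wells. Raising it.

```bash
python3 -m creep '[[-1,[0,0,-2],0],[-1,[0,0,-5],0],[-1,[0,0,-8],0],[-1,[0,0,-11],0],[-1,[0,0,-14],0],[-1,[0,0,-17],0],[-1,[0,0,-20],0],[-1,[0,0,-22],0],[-1,[0,0,-23],0],[-1,[0,0,-23],0],[-1,[0,0,-23],0],[-1,[0,0,-23],0]]'
python3 -m creep '[[-1,[0,0,0],0],[-1,[0,0,0],0],[-1,[0,0,0],0],[-1,[0,0,0],0],[-1,[0,0,0],0]]'
python3 -c "
from h import *
import cv2
cv2.imwrite('pics/s4.png',manip.camera('scene')[:,:,::-1])"
```

```text
clock: 12.25
eef_pos: [505.0, 390.0, 351.8]
eef_rot: [-3.139, 0.001, 1.727]
wrist_force: [0.3, 0.6, -6.3]
finger_gap: 56.7
finger_force: 30.0
clock: 12.75
eef_pos: [505.1, 390.1, 353.4]
eef_rot: [-3.141, 0.0, 1.727]
wrist_force: [-0.3, -0.6, -5.3]
finger_gap: 56.7
finger_force: 30.0
```

View pics/s4.png

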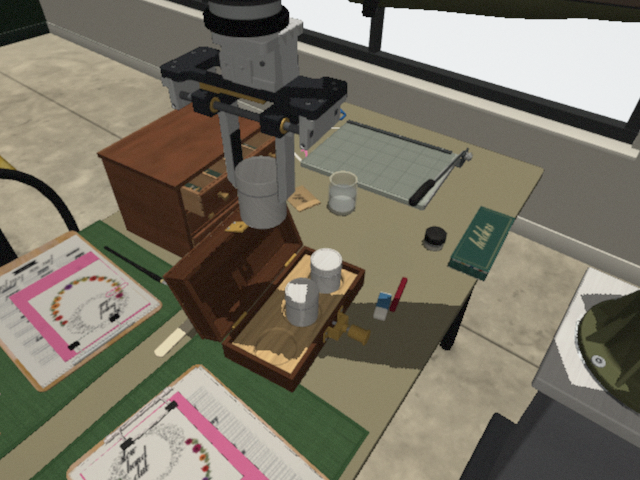

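The tin is held upright at about (262,190), the other two stand in their wells at (302,300) and (326,270), the lid is open and the bystanders haven't moved. The underside is at about 305 mm, so I'm handing the job in.

```bash
python3 -c "
from cell import manip
print(manip.sign_off())"
```

```text
the job is handed in; nothing more can be done
None
```

I pulled the bolt to its stop, the lid sprang open, and I handed in holding the left tin upright about 30 cm up; it hefted at about 0.61 kg, so I took it as the heaviest without lifting the other two, since a heavier tin would have to exceed the stated 0.63 kg maximum.

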